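Load a battery cassette and lift it out of its dock by its two catches

ROBOT

A 6-joint arm with a two-finger parallel gripper is mounted at the origin on a cart in front of the work surface, level with it; the furniture and walls round the work are solid. World frame = base frame: x ahead of the robot, y to its left, z up, the work surface at z = 0. Lengths are in mm, angles in rad, forces in N, time in s.
With the tool pointing down it reaches from about 275 to 825 mm from the base axis. Payload 4.9 kg.
Tool frame: the origin (TCP) lies at the very end of the fingers, on their centre line; the grasp point (between the pads) lies 19 mm behind it; z points along the fingers, y is the line along which they close (so a half turn about z gives the same grasp; the last joint's range is limited). The gripper opens to 85 mm and grips with 20 to 120 N. Pads are 22 mm wide; open, the fingers measure 114 mm over their backs; the gripper's body (76 mm by 85 mm) begins 54 mm behind the grasp point. The pads swing forward as they close: fully open they stand 13 mm farther back than shut.
Start: joints at [-1.459, 0.326, -0.193, 1.052, 0, 1.437], TCP at [133.844, -533.483, 231.281] pointing down, gripper open.
Joint ranges: [-2.65, 2.65], [-0.97, 1.79], [-1.3, 1.35], [-1.93, 2.1], [-1.47, 1.37], [-3.14, 3.14]. Speed limits (rad/s): [2.57, 2.57, 3.14, 3.14, 3.14, 3.14].

INTERFACE

Orientations are given as [roll, pitch, yaw] about the fixed x, y, z axes, in that order (R = Rz(yaw) Ry(pitch) Rx(roll)).
In Python, from bench import bot, solve_ik, imaging gives the robot as it stands. Calls block until the motion is done:
- bot.move_ptp(position, orientation): joint-space move of the TCP to a pose.
- bot.movel(position, rot=None, max_speed=150, threshold=None): straight line of the TCP; rot=None keeps the orientation; max_speed is the mean speed in mm/s. With threshold (N) it stops when the force on the tool has changed by that much, and returns True; else False.
- bot.move_j(angles): joint-space move.
- bot.grip(opening, effort=None): opening from 0.0 (shut) to 1.0 (fully open); effort is the grip in N (None keeps the last); returns when the fingers have stopped.
- bot.dwell(seconds).
- solve_ik(position, orientation): joint angles nearest the present ones, or None.
- bot.get_state(): the state.
- imaging.capture(name): name is "scene" or "top" or "wrist"; returns the picture (400x640x3 uint8, blue, green, red); there is no depth.
- imaging.camera_model(name): a dict with "K" (3x3 intrinsics, pixels), "position" and "rotation" of the camera in the world. Camera axes: x right, y up, looking along -z (the intrinsics and any distortion apply to the point x, -y, -z); pixel columns grow to the right and rows downward; lengths in mm; the calibration is good to about 2 mm. The wrist camera is an equidistant fisheye: a pixel r from the principal point sees the ray r / f radians off the axis. A picture is of the moment at which its call begins: read the wrist's pose just before it. camera_model takes no time and is no camera call; for the wrist camera it gives the pose at the moment of the call.
A pose or a line that the arm cannot do raises bot.IKError and nothing moves.
- bot.sign_off(): hands the job in; it is judged then, once.
The state is a dict: "t": time; "qpos": joint angles; "joint_velocities": joint speeds; "effort": joint torques, N m; "tcp_pos": TCP position; "orientation": TCP orientation; "contact_force": force on the tool from outside, world axes, zero at the start; "wrist_torque": the same for the moment, N m; "opening": opening from 0.0 (shut) to 1.0 (fully open); "gripper_force": force on a finger pad.
Only numpy, scipy, OpenCV 4.12 (cv2) and the standard library are available. Lean on these libraries where they do the work, as an engineer would, in place of code of your own. Each camera call takes 0.05 s, during which the arm holds its last target. There are 200 camera calls.

TASK

Stack the two loose phone batteries squarely, flat one on top of the other, in the tray on top of the white cassette, letting go of each. Then pinch the cassette's two orange side catches together to unlatch it, lift it level about 10 cm straight up out of the metal dock with the batteries still in the tray, and finish while still holding it there by the pinched catches. Leave the other things on the bench where they are.

Things in the scene. Friction and masses are not known exactly. Their poses are not given: they have to be found in the camera images.
- battery_a: flat black phone battery, 85 (its x) x 44 (its y) x 5 mm (z), 45 g; lies flat on the grey mat (top of the mat 6 mm above the bench). Origin: centre of its underside. Take it across its 44 mm width (along its y) at mid length. The two batteries are alike.
- battery_b: flat black phone battery, 85 (its x) x 44 (its y) x 5 mm (z), 45 g; lies flat on the grey mat (top of the mat 6 mm above the bench). Origin: centre of its underside. Take it across its 44 mm width (along its y) at mid length. The two batteries are alike.
- cassette: white battery cassette standing latched in the dock, 100 (x) x 59 (y) x 77 mm tall, about 0.26 kg (varies). Origin: centre of its underside, 6 mm above the dock's underside when home; x along the tray on top, z up. An orange catch sits at mid length on each long side (+y and -y). Unpressed, their teeth hold under the dock's lips and it cannot be lifted; with both pressed it lifts straight up.
- tray_floor (a point): centre of the tray floor, 60 mm above the cassette's underside; axes as the cassette's. Pocket 90 (x) x 49 mm (y) between guides 17 mm tall, flared outward in the upper half, only at the corners and short ends: the long sides are open for 66 mm at mid length, where fingers can come down and open (catch tops are 6 mm below the floor). Batteries lie with their long side along x, either way round.
- catch_mid (a point): point midway between the two catch pads, 44 mm above the cassette's underside, 16 mm below the tray floor; axes as the cassette's. Pinch along y here, from above. Pads: 28 mm wide (x), 26 mm tall (28 to 54 mm above the underside), outer faces 66 mm apart at rest, 54 mm fully pressed. Fingers pass outside the batteries. Next below: the dock's lips, their top 25 mm below this point.
- catch_left (a joint): orange catch on the cassette's +y side, travel inward in m: 0 sprung out (latched), 0.006 fully in against its stop; its tooth is clear of the lip from about 0.0045. Spring: 2.4 N at the start, 6 N fully in.
- catch_right (a joint): orange catch on the cassette's -y side, travel inward in m, just like the left one: 0 out, 0.006 fully in.
- dock: metal loading dock, fixed: base plate 120 (x) x 98 (y) x 6 mm, end walls and corner guides up to 23 mm, and on both long sides a dark steel rail with a lip over the catch teeth, top 25 mm above the dock's underside. Origin: centre of the underside; axes as the cassette's, which stands in its middle with 1.5 mm play.
- multimeter: yellow and black multimeter, 135 x 69 x 43 mm, lying on its back at the right edge of the work; not part of the job, leave it alone. Origin: underside
- paste_tin: round white tin with a red label on top, 47 mm across, 20 mm tall, at the left edge of the work; not part of the job, leave it alone. Origin: underside
- driver_red: small screwdriver with a red handle, 122 mm long, 12 mm thick, lying at the left edge of the work; not part of the job, leave it alone. Origin: underside
- cleaning_brush: black brush, 150 x 16 x 25 mm, lying behind the mat; not part of the job, leave it alone. Origin: underside
- driver_gold: small screwdriver with a golden handle, 122 mm long, 12 mm thick, lying behind the mat; not part of the job, leave it alone. Origin: underside
- solder_spool: blue-flanged spool of solder, 55 mm across, 44 mm tall, standing behind the mat; not part of the job, leave it alone. Origin: underside
Mind the look-alikes: they are no part of the job. What is meant by the cassette is not pink or turquoise, and is the larger of those in its own colour.

How it is judged:
By the outcome, as a careful person would: the job done as asked, in the order asked, and still so for the second after the job is handed in, while the arm keeps its last pose, push and grip.
It also fails if it takes over 67 s, if anything falls off the work surface, if the arm or the gripper's body presses on something with over 40 N, if the wrist force passes 120 N, or if a joint passes its speed limit or range.

## Working session

There is one attempt and no reset: what is moved stays moved. The work goes in short steps, each a Python script; the robot and the scene stay as the last script left them, time stands still between calls to the robot, and variables do not carry over. Pictures are saved under pics/ and viewed, at most 13 in all, crops included, and the job is handed in when it is done.

```bash
mkdir -p pics; ls; python3 - <<'E'
from bench import bot, imaging
import cv2
for n in ("scene","top"):
    im=imaging.capture(n); cv2.imwrite(f"pics/{n}0.png",im)
    m=imaging.camera_model(n); print(n,m)
print(bot.get_state())
E
```

```text
pics
scene {'K': array([[417.68407408,   0.        , 323.50883328],
       [  0.        , 417.68407408, 200.56784825],
       [  0.        ,   0.        ,   1.        ]]), 'position': array([-438.26956554, 1163.0113039 ,  899.0998649 ]), 'rotation': array([ 1.10157519,  0.00398067, -2.47809964])}
top {'K': array([[491.07305219,   0.        , 318.08849009],
       [  0.        , 491.07305219, 206.97009008],
       [  0.        ,   0.        ,   1.        ]]), 'position': array([ 256.26551315,  -95.86776391, 1848.65343158]), 'rotation': array([ 0.17166266, -0.00537048, -1.56621667])}
{'t': 0.1, 'qpos': array([-1.45920885e+00,  3.26854600e-01, -1.93479030e-01,  1.05201885e+00,
       -2.55008051e-05,  1.43662781e+00]), 'joint_velocities': array([ 0.00037426, -0.00012287,  0.00372574,  0.00127513, -0.00051906,
       -0.00149744]), 'effort': array([ 4.72727006e-04, -4.44239473e+01,  2.63037550e+01,  7.92162318e-03,
       -1.06081457e-04,  1.71856620e-06]), 'tcp_pos': array([ 133.77054415, -532.94198037,  230.59024878]), 'orientation': array([-3.14004708e+00, -1.82888831e-04,  2.45755869e-01]), 'contact_force': array([-0.69413557,  0.9240742 ,  0.49214548]), 'wrist_torque': array([ 0.0335243 , -0.05758704, -0.03750914]), 'gripper_force': 0.0, 'opening': 1.0045276900637476}
```

View pics/scene0.png

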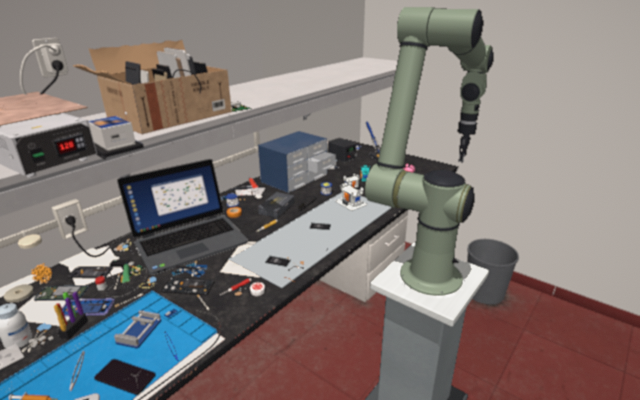

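View pics/top0.png

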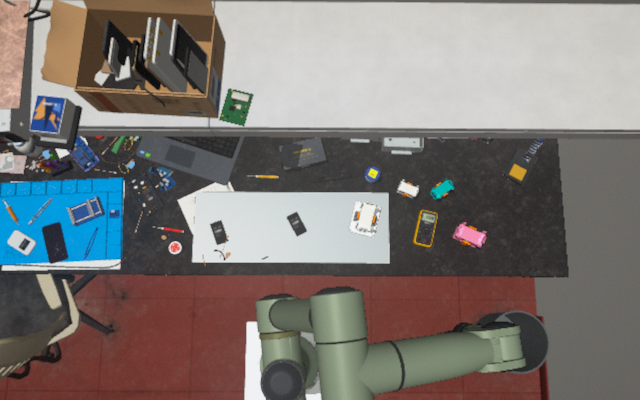

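The top view shows two white cassettes: a larger one on the mat at (366,217) and a smaller one at (408,188). There is also a turquoise one at (442,188) and a pink one at (470,234). The larger white one fits the description. The batteries are at (220,232) and (296,223). I'll confirm this in a crop.

```bash
cat > h.py <<'E'
import numpy as np, cv2
from scipy.spatial.transform import Rotation as R
from bench import bot, solve_ik, imaging
def rays(model, uv, fish=False):
    K=model["K"]; uv=np.atleast_2d(np.asarray(uv,float))
    x=(uv[:,0]-K[0,2])/K[0,0]; y=(uv[:,1]-K[1,2])/K[1,1]
    if fish:
        r=np.hypot(x,y); s=np.where(r>1e-9,np.sin(r)/np.maximum(r,1e-9),1)
        d=np.c_[x*s,-y*s,-np.cos(r)]
    else: d=np.c_[x,-y,-np.ones_like(x)]
    d=d@R.from_euler("xyz",model["rotation"]).as_matrix().T
    return np.asarray(model["position"]), d/np.linalg.norm(d,axis=1)[:,None]
def onplane(model,uv,z,fish=False):
    p,d=rays(model,uv,fish); return p+d*((z-p[2])/d[:,2])[:,None]
def project(model,P,fish=False):
    q=(np.atleast_2d(P)-model["position"])@R.from_euler("xyz",model["rotation"]).as_matrix()
    q=q*[1,-1,-1]; K=model["K"]
    if fish:
        n=np.hypot(q[:,0],q[:,1]); th=np.arctan2(n,q[:,2]); xy=q[:,:2]/np.maximum(n,1e-9)[:,None]*th[:,None]
    else: xy=q[:,:2]/q[:,2:]
    return xy*[K[0,0],K[1,1]]+K[:2,2]
def meet(m1,a,m2,b,f1=False,f2=False):
    p,d=rays(m1,a,f1); q,e=rays(m2,b,f2); d=d[0];e=e[0]
    s=np.linalg.lstsq(np.c_[d,-e],q-p,rcond=None)[0]
    A=p+d*s[0];B=q+e*s[1]; return (A+B)/2, np.linalg.norm(A-B)
def shot(name,file=None):
    m=imaging.camera_model(name); im=imaging.capture(name)
    if file: cv2.imwrite("pics/"+file,im)
    return m,im
E
python3 - <<'E'
from h import *
im=cv2.imread("pics/top0.png"); s=cv2.imread("pics/scene0.png")
a=cv2.resize(im[165:275,180:500],None,fx=2.5,fy=2.5,interpolation=cv2.INTER_CUBIC)
b=cv2.resize(s[160:280,240:420],None,fx=2.6,fy=2.6,interpolation=cv2.INTER_CUBIC)
c=np.zeros((a.shape[0]+b.shape[0],800,3),np.uint8); c[:a.shape[0],:a.shape[1]]=a; c[a.shape[0]:,:b.shape[1]]=b
cv2.imwrite("pics/crop.png",c[:600])
m=imaging.camera_model("top")
for n,uv,z in (("batA",(220,232),11),("batB",(296,223),11),("cas",(366,217),70),("small",(408,188),50)): print(n,onplane(m,uv,z))
mw=imaging.camera_model("wrist"); print(mw, bot.get_state()["tcp_pos"])
E
```

```text
batA [[477.33889381 264.1629311   11.        ]]
batB [[513.0180879  -21.15956806  11.        ]]
cas [[ 528.33360828 -279.77553544   70.        ]]
small [[ 642.12331018 -440.59705578   50.        ]]
{'K': array([[309.70691629,   0.        , 318.03689021],
       [  0.        , 309.70691629, 197.31633831],
       [  0.        ,   0.        ,   1.        ]]), 'position': array([ 208.9179347 , -515.40577564,  373.64050705]), 'rotation': array([-0.30685008,  0.00253964, -1.32651095])} [ 133.77054415 -532.94198037  230.59024878]
```

View pics/crop.png

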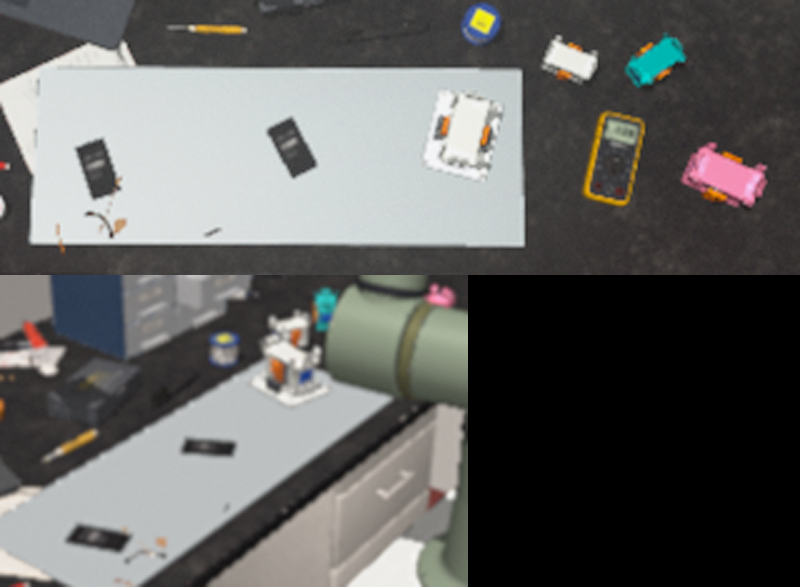

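The crop confirms it: the larger white cassette, in the dock on the mat, is the target. The white one at (408,188) is smaller and free-standing. Next I'll take wrist views of the cassette and both batteries, from two places each.

```bash
python3 - <<'E'
from h import *
import pickle
V={}
def go(p,yaw):
    bot.move_ptp(p,[np.pi,0,yaw]); bot.dwell(0.25)
for k,c,z,yaw in (("c",(505,-280),280,np.pi-.18),("b",(490,-21),200,np.pi+.43),("a",(455,264),200,np.pi+.33)):
    for i,dy in enumerate((-50,50)):
        go([c[0],c[1]+dy,z],yaw); V[k+str(i)]=shot("wrist")
    print(k,bot.get_state()["t"],bot.get_state()["qpos"].round(2))
pickle.dump(V,open("v.pkl","wb"))
W=np.vstack([np.hstack([V["c0"][1],V["c1"][1]]),np.hstack([V["b0"][1],V["a0"][1]])])
cv2.imwrite("pics/w1.png",cv2.resize(W,(800,500),interpolation=cv2.INTER_AREA))
E
```

```text
c 2.8917 [-0.56  0.31 -0.09  1.17 -0.   -0.38]
b 4.7167 [-0.09  0.24 -0.39  0.94 -0.   -0.52]
a 6.575 [ 0.47  0.35 -0.24  0.98 -0.    0.14]
```

View pics/w1.png

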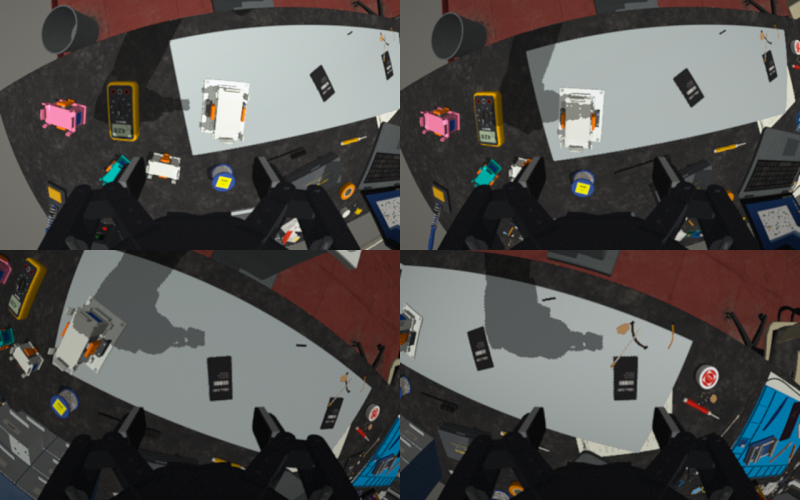

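Wrist views: the cassette is at about (452,220) in full-resolution c0, with an orange catch on either side. Battery B is at (352,604-400) in b0 and battery A at (361,605-400) in a0. Now I'll measure.

```bash
cat >> h.py <<'E'
def battery(m,im,guess,z=11):
    "dark blob nearest to the guess; rect on plane z"
    g=project(m,[[*guess,z]],True)[0]
    dark=(im.max(2)<75).astype(np.uint8)
    cs,_=cv2.findContours(cv2.morphologyEx(dark,cv2.MORPH_CLOSE,np.ones((7,7))),cv2.RETR_EXTERNAL,cv2.CHAIN_APPROX_NONE)
    c=min((c for c in cs if 400<cv2.contourArea(c)<6000),key=lambda c:np.hypot(*(c.reshape(-1,2).mean(0)-g)))
    P=onplane(m,c.reshape(-1,2),z,True)[:,:2].astype(np.float32)
    (x,y),wh,_=cv2.minAreaRect(P); b=cv2.boxPoints(cv2.minAreaRect(P))
    e=[b[1]-b[0],b[2]-b[1]]; e=max(e,key=np.linalg.norm)
    yaw=(np.arctan2(e[1],e[0])+np.pi/2)%np.pi-np.pi/2
    M=cv2.moments(c); uv=(M["m10"]/M["m00"],M["m01"]/M["m00"])
    return np.array([x,y]),sorted(wh),yaw,uv
def orange(im):
    hsv=cv2.cvtColor(im,cv2.COLOR_BGR2HSV)
    return cv2.inRange(hsv,(5,150,90),(18,255,255))
E
python3 - <<'E'
from h import *
import pickle
V=pickle.load(open("v.pkl","rb"))
for k,g in (("a",(477,264)),("b",(513,-21))):
    r=[battery(*V[k+i],g) for i in "01"]
    for q in r: print(k,q[0].round(1),np.round(q[1],1),round(q[2],3))
    print(meet(V[k+"0"][0],r[0][3],V[k+"1"][0],r[1][3],True,True))
out=[]
for k in ("c0","c1"):
    m,im=V[k]; u,v=project(m,[[528,-280,72]],True)[0].astype(int); print(k,u,v,m["position"])
    n,l,s,ce=cv2.connectedComponentsWithStats(orange(im))
    for i in range(1,n):
        if s[i,4]>15 and np.hypot(*(ce[i]-(u,v)))<70: print(k,ce[i].round(1),s[i])
    out.append(cv2.resize(im[v-60:v+60,u-50:u+50],None,fx=4,fy=4,interpolation=cv2.INTER_CUBIC))
cv2.imwrite("pics/cc.png",np.hstack(out))
E
```

```text
a [476.2 270.1] [42.6 83.7] 0.354
a [475.8 270.1] [44.1 84. ] 0.341
(array([475.28815237, 270.04285215,   6.98588772]), np.float64(0.8406807329904957))
b [510.4 -21.9] [43.4 84.4] 0.509
b [509.8 -21.6] [45.7 85.2] 0.499
(array([509.05150788, -22.34230665,   8.01348613]), np.float64(0.7489066446349701))
c0 364 181 [ 429.31581645 -317.63394811  423.00277442]
c0 [339.8 178.4] [336 166   9  26 168]
c0 [388.7 183. ] [386 172   6  23  94]
c1 281 195 [ 429.75342268 -218.09400073  422.87771241]
c1 [260.4 192.2] [258 180   6  26 123]
c1 [309.  193.4] [306 182   7  26 142]
```

View pics/cc.png

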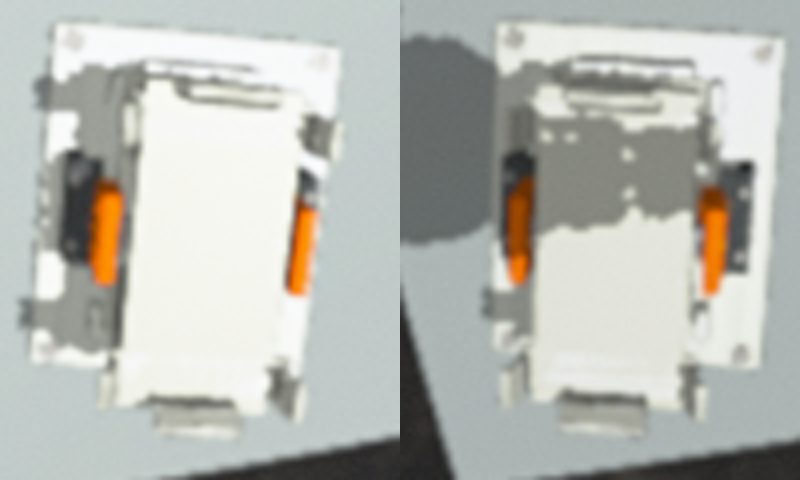

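The crops show the white 120x98 dock plate with sharp corners, and the cassette with an orange catch at each side. I'll fix the dock pose from the plate corners and check it against the tray's edges and the catches.

```bash
python3 - <<'E'
from h import *
import pickle
V=pickle.load(open("v.pkl","rb"))
m0,m1=V["c0"][0],V["c1"][0]
def px(k,x,y): 
    u,v={"c0":(364,181),"c1":(281,195)}[k]; return (u-50+x/4-.4,v-60+y/4-.4)
for n,a,b in (("TL",(55,22),(97,22)),("TR",(340,47),(383,40)),("floorBL",(120,402),(130,397)),("floorBR",(265,412),(288,408))):
    print(n,meet(m0,px("c0",*a),m1,px("c1",*b),True,True))
for k,m,q in (("c0",m0,[(55,22),(340,47),(35,362)]),("c1",m1,[(97,22),(383,40),(358,368)])):
    P=onplane(m,[px(k,*p) for p in q],12,True)[:,:2]
    y=P[1]-P[0]; x=(P[2]-P[1]) if k=="c1" else P[2]-P[0]
    c=(P[0]+P[2])/2 if k=="c1" else (P[1]+P[2])/2
    print(k,"centre",c.round(1),"sizes",np.linalg.norm(y),np.linalg.norm(x),"yaws",np.arctan2(-y[0],y[1]),np.arctan2(x[1],x[0]))
# catches: outer extreme at pads, height ~ 56 (mid-visible)
for k,m,o in (("c0",m0,[(339.8,178.4),(388.7,183)]),("c1",m1,[(260.4,192.2),(309,193.4)])):
    P=onplane(m,o,60,True); print(k,P.round(1).tolist(),P.mean(0).round(1),np.linalg.norm(P[1]-P[0]),"yaw",np.arctan2(-(P[1]-P[0])[0],(P[1]-P[0])[1]))
E
```

```text
TL (array([ 461.76536658, -310.90358574,    9.89076496]), np.float64(0.14501941048889383))
TR (array([ 485.68552857, -217.17882927,   12.70949632]), np.float64(0.7955407765572027))
floorBL (array([ 569.93287852, -312.43922803,   79.44051226]), np.float64(0.5213883992988553))
floorBR (array([ 588.33737244, -267.29582463,   64.58023548]), np.float64(0.21860770222265605))
c0 centre [ 531.3 -277.8] sizes 96.8997849383386 119.03154619414923 yaws -0.24872359271595723 -0.23485790446384153
c1 centre [ 531.1 -278.5] sizes 96.42266341647013 118.01837135888034 yaws -0.2570161927598699 -0.25178039719746603
c0 [[522.5, -308.0, 60.0], [539.0, -249.2, 60.0]] [ 530.8 -278.6   60. ] 61.065789128400525 yaw -0.2724663832452161
c1 [[522.3, -307.6, 60.0], [534.8, -248.7, 60.0]] [ 528.5 -278.1   60. ] 60.20199603232783 yaw -0.2097360520659659
```

```bash
cat >> h.py <<'E'
DN=lambda yaw:[np.pi,0,yaw]
def pick(xy,yaw):
    bot.grip(0.65,25)
    bot.move_ptp([*xy,60],DN(yaw)); bot.movel([*xy,22],DN(yaw),max_speed=80); bot.dwell(.15)
    hit=bot.movel([*xy,2],DN(yaw),max_speed=20,threshold=4)
    s=bot.get_state(); z=s["tcp_pos"][2]; print("hit",hit,"z",z,s["contact_force"])
    bot.movel([*xy,z+2.5],DN(yaw),max_speed=20); bot.grip(0.3,25)
    s=bot.get_state(); print("open",s["opening"]*85,"gf",s["gripper_force"],s["tcp_pos"],s["contact_force"])
    return s["tcp_pos"][2]
E
python3 - <<'E'
from h import *
zg=pick((476,270.1),np.pi+.347)
bot.movel([476,270.1,200],max_speed=150); bot.dwell(.2)
m,im=shot("wrist","heldA.png"); s=bot.get_state(); print(s["t"],s["opening"]*85,s["gripper_force"],s["tcp_pos"],s["qpos"].round(2))
# expected centre of battery in the picture
u=project(m,[[476,270.1,198]],True); print(u)
E
```

```text
hit True z 1.9437509212129265 [-0.09587771  0.55532835  4.97753111]
open 42.628275220789575 gf 25.526779890060425 [475.77750372 270.04406959   4.4375015 ] [-0.28099429 -0.22967262  2.88884763]
11.65 42.98885564156585 25.46235591173172 [475.73667529 269.97923968 199.46063344] [ 0.38  0.34 -0.25  0.98 -0.    0.03]
[[320.01292953 255.26268472]]
```

View pics/heldA.png

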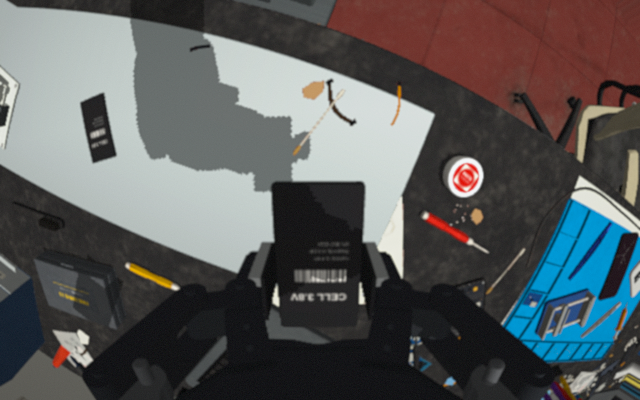

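Battery A is held, with visible corners at about (272,182), (364,182), (357,327) and (281,327). I'll measure where it sits in the hand, then carry it to a hover over the tray and look again.

```bash
python3 - <<'E'
from h import *
m=imaging.camera_model("wrist"); s=bot.get_state(); t=s["tcp_pos"]
T=R.from_euler("xyz",s["orientation"]).as_matrix()
P=onplane(m,[(272,182),(364,182),(357,327),(281,327)],t[2]+6.6,True)
print("in-hand corners (tool frame)\n",((P-t)@T).round(1))
yaw=np.pi-.25
bot.move_ptp([531.2,-278.1,190],DN(yaw)); bot.dwell(.3)
m,im=shot("wrist","hov1.png"); s=bot.get_state(); print(s["t"],s["tcp_pos"],s["orientation"],m)
u=project(m,[[531.2,-278.1,197]],True); print(u)
E
```

```text
in-hand corners (tool frame)
 [[ 41.4 -22.1  -6.6]
 [ 41.3  20.1  -6.6]
 [-44.1  21.3  -6.6]
 [-43.9 -22.3  -6.6]]
13.9833 [ 531.41027588 -277.68232424  190.05590884] [3.14158796e+00 8.73470578e-05 2.89233438e+00] {'K': array([[309.70691629,   0.        , 318.03689021],
       [  0.        , 309.70691629, 197.31633831],
       [  0.        ,   0.        ,   1.        ]]), 'position': array([ 457.28560853, -259.54716133,  333.09399311]), 'rotation': array([-3.04144715e-01, -2.52911481e-04,  1.32026895e+00])}
[[318.66962207 261.21148192]]
```

View pics/hov1.png

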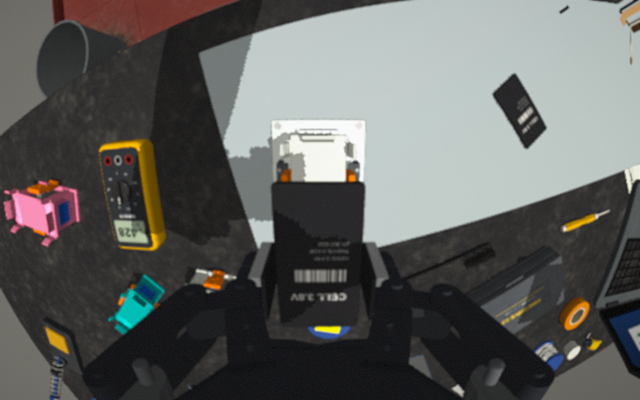

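The plate's front corners are at (272,121) and (366,121), squarely under the battery. I'll compute the residual in the tool frame.

```bash
python3 - <<'E'
from h import *
m=imaging.camera_model("wrist"); s=bot.get_state(); t=s["tcp_pos"]
T=R.from_euler("xyz",s["orientation"]).as_matrix()
im=cv2.imread("pics/hov1.png")
big=cv2.resize(im[110:195,258:380],None,fx=6,fy=6,interpolation=cv2.INTER_CUBIC); cv2.imwrite("pics/hc.png",big)
for z,q in ((12,[(272,121),(366,121)]),(60,[(286,175),(351.5,175)])):
    P=onplane(m,q,z,True); print(((P-t)@T).round(1))
E
```

```text
[[ 58.4 -48.4 178.1]
 [ 58.4  48.9 178.1]]
[[ 11.9 -30.  130.1]
 [ 11.8  29.5 130.1]]
```

View pics/hc.png

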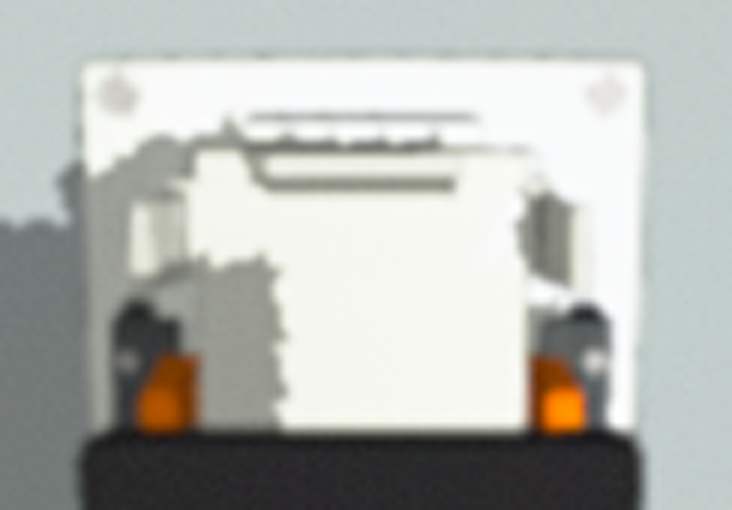

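```bash
cat >> h.py <<'E'
def place(xy,yaw,ztouch):
    bot.movel([*xy,ztouch+22],DN(yaw),max_speed=100); bot.dwell(.15)
    hit=bot.movel([*xy,ztouch-4],DN(yaw),max_speed=20,threshold=4)
    s=bot.get_state(); print("hit",hit,s["tcp_pos"],s["contact_force"],"expected z",ztouch)
    return s
E
python3 - <<'E'
from h import *
s=bot.get_state(); T=R.from_euler("xyz",s["orientation"]).as_matrix()
xy=np.array([531.2,-278.1])+(T@[-.3,.6,0])[:2]; print(xy)
s=place(xy,np.pi-.25,70.4)
z=s["tcp_pos"][2]
if z<72.5:
    bot.movel([*xy,z+.5],DN(np.pi-.25),max_speed=20); bot.grip(0.65); bot.movel([*xy,200]); 
    bot.dwell(.2); m,im=shot("wrist","pl1.png"); cv2.imwrite("pics/pl1c.png",cv2.resize(im[100:330,220:420],None,fx=2.5,fy=2.5))
print(bot.get_state()["t"])
E
```

```text
[ 531.63873983 -277.59254817]
hit True [ 531.50737821 -277.48820807   70.42486084] [0.00996143 0.37203537 3.50300006] expected z 70.4
18.05
```

View pics/pl1c.png

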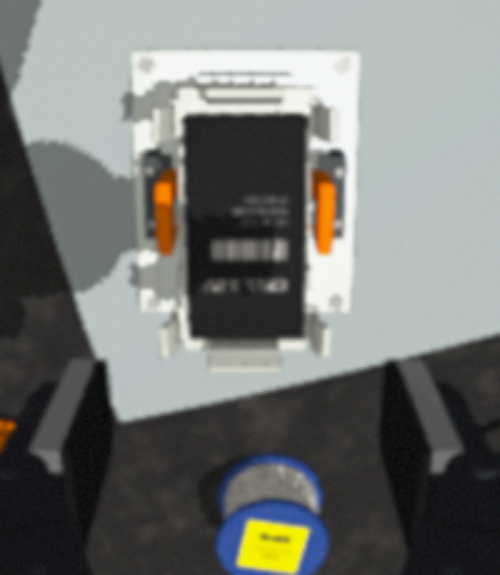

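Battery A lies flat and centred in the tray, and it touched down at exactly the expected height. Next is battery B. I'll compare its front edge in the hand with A's.

```bash
python3 - <<'E'
from h import *
def front(im):
    g=im[120:260,295:345].max(2).mean(1); return 120+np.argmax(g<70), g
pick((510.1,-21.8),np.pi+.504)
bot.movel([510.1,-21.8,200]); bot.dwell(.2)
m,im=shot("wrist","heldB.png"); s=bot.get_state(); print(s["t"],s["opening"]*85,s["tcp_pos"])
A=cv2.imread("pics/heldA.png")
for n,i in (("A",A),("B",im)):
    g=i[170:200].max(2); print(n,[ (170+np.argmax(g[:,c]<80)) for c in (285,300,318,335,350)])
    r=i[220,:].max(1); r2=i[190:230,240:400].max(2).mean(0); w=np.where(r2<75)[0]+240; print(w.min(),w.max())
yaw=np.pi-.25
bot.move_ptp([531.64,-277.59,150],DN(yaw)); bot.dwell(.2)
print(bot.get_state()["t"])
E
```

```text
hit True z 1.9347573577580026 [ 0.27878745 -0.50814507  5.57511282]
open 42.974902205247815 gf 25.41462332010269 [509.89078429 -21.78579281   4.44631135] [-0.50870518  0.82709447  2.33865899]
23.4167 42.59729293813126 [509.78608423 -21.75252065 199.4591889 ]
A [np.int64(181), np.int64(182), np.int64(182), np.int64(182), np.int64(182)]
273 362
B [np.int64(181), np.int64(182), np.int64(182), np.int64(182), np.int64(182)]
273 363
24.6417
```

B sits in the hand exactly as A did. I'll place it 5 mm higher.

```bash
python3 - <<'E'
from h import *
xy=[531.64,-277.59]; yaw=np.pi-.25
s=place(xy,yaw,75.4); z=s["tcp_pos"][2]
if z<77.5:
    bot.movel([*xy,z+.4],DN(yaw),max_speed=20); bot.grip(0.65); bot.movel([*xy,200]); 
    bot.dwell(.2); m,im=shot("wrist","pl2.png"); cv2.imwrite("pics/pl2c.png",cv2.resize(im[100:330,220:420],None,fx=2.5,fy=2.5))
    s=bot.get_state();t=s["tcp_pos"];T=R.from_euler("xyz",s["orientation"]).as_matrix()
    n,l,st,ce=cv2.connectedComponentsWithStats(orange(im))
    for i in range(1,n):
        if st[i,4]>40 and 260<ce[i][0]<380 and ce[i][1]<230:
            print(ce[i].round(1),st[i],((onplane(m,ce[i],60,True)-t)@T).round(1))
print(bot.get_state()["t"])
E
```

```text
hit True [ 531.51303699 -277.50596017   75.25811055] [-0.04139598  0.19830256  4.83194609] expected z 75.4
[285.6 183.5] [281 168  10  34 243] [[  1.7 -31.4 139.1]]
[349.2 183.3] [344 168  10  33 229] [[  1.8  28.6 139.1]]
28.2333
```

View pics/pl2c.png

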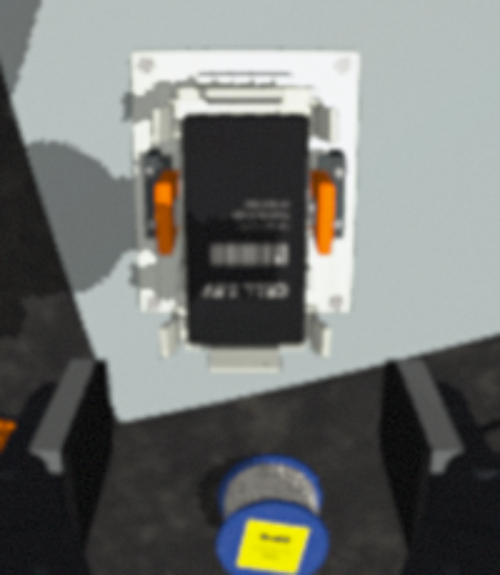

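Both batteries are stacked squarely. Now I'll pinch the catches.

```bash
python3 - <<'E'
from h import *
def st(n):
    s=bot.get_state(); print(n,round(s["t"],1),s["tcp_pos"].round(1),"open",round(s["opening"]*85,1),"gf",round(s["gripper_force"],1),s["contact_force"].round(1),s["wrist_torque"].round(2))
xy=[531.64,-277.59]; yaw=np.pi-.25
bot.grip(1.0); bot.movel([*xy,100],DN(yaw)); bot.dwell(.15)
hit=bot.movel([*xy,32],DN(yaw),max_speed=50,threshold=8); st(f"down {hit}")
if not hit:
    bot.grip(0.5,50); bot.dwell(.3); st("pinch")
    bot.dwell(.3); st("pinch2")
E
```

```text
down False 31.1 [ 531.9 -277.8   32.4] open 85.2 gf 0.0 [ 0.2  0.1 -0.4] [ 0.01 -0.04  0.01]
pinch 31.9 [ 532.2 -278.    34. ] open 50.5 gf 51.4 [-3.9  1.7 12.8] [ 0.42  0.7  -0.02]
pinch2 32.2 [ 532.2 -278.    34. ] open 50.5 gf 51.4 [-4.   1.3 11.9] [ 0.4   0.68 -0.06]
```

```bash
python3 - <<'E'
from h import *
def st(n):
    s=bot.get_state(); print(n,round(s["t"],1),s["tcp_pos"].round(1),"open",round(s["opening"]*85,1),"gf",round(s["gripper_force"],1),s["contact_force"].round(1),s["wrist_torque"].round(2)); return s
xy=[531.64,-277.59]; yaw=np.pi-.25
hit=bot.movel([*xy,44],DN(yaw),max_speed=20,threshold=30); bot.dwell(.2); s=st(f"lift {hit}")
if not hit and s["contact_force"][2]>-9:
    bot.movel([*xy,133.5],DN(yaw),max_speed=40); bot.dwell(.5); st("up")
    m,im=shot("wrist"); m2,sc=shot("scene")
    a=cv2.resize(im[100:330,180:460],None,fx=1.6,fy=1.6); b=cv2.resize(sc[150:230,300:420],None,fx=2.9,fy=4.6)[:368]
    h=min(len(a),len(b)); cv2.imwrite("pics/up.png",np.hstack([a[:h],b[:h]]))
E
```

```text
lift False 33.1 [ 531.5 -277.5   43.8] open 50.2 gf 52.5 [ 0.4 -0.  -3.6] [ 0.   -0.03  0.01]
up 36.0 [ 531.6 -277.6  133.5] open 49.6 gf 52.5 [ 0.1 -0.8 -2.6] [0.02 0.01 0.05]
```

View pics/up.png

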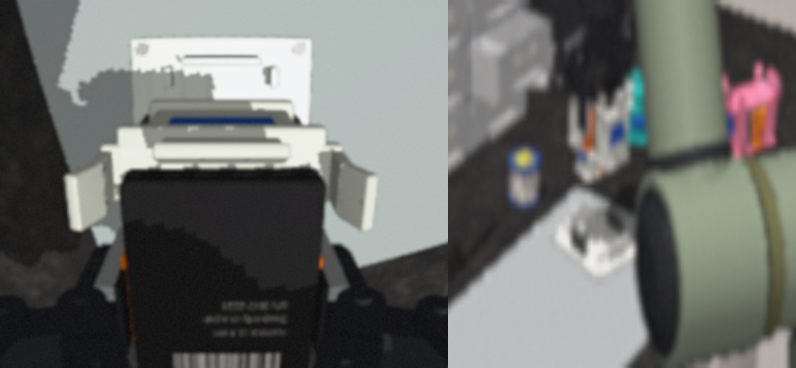

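The dock is empty, and the cassette is up with both batteries in it. I'll check that it's level and steady, then sign off.

```bash
python3 - <<'E'
from h import *
m=imaging.camera_model("wrist"); s=bot.get_state(); t=s["tcp_pos"];T=R.from_euler("xyz",s["orientation"]).as_matrix()
P=onplane(m,[(256.3,208),(383.3,208)],181.5,True); Q=((P-t)@T).round(1); print(Q, s["opening"]*85, s["contact_force"])
w=Q[1,1]-Q[0,1]
if 42<w<46.5 and 38<Q[0,0]<45: print(bot.sign_off(), s["t"])
E
```

```text
[[ 42.8 -21.2 -48. ]
 [ 42.7  20.7 -48. ]] 49.772959401159774 [ 0.01981112  0.34178792 -4.07935621]
```

The width of 41.9 mm matches the 42.2 mm I measured earlier for A's rounded front edge at a known height, so the cassette is level and at the right height. Signing off.

```bash
python3 -c "
from bench import bot
print(bot.get_state()['t'],bot.sign_off())"
```

```text
the job is handed in; nothing more can be done
36.1 None
```

The job is handed in at 36.1 s: both batteries are stacked in the tray, and the cassette is unlatched and held level by its pinched catches about 10 cm above the dock.

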